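# Set the balloon inflator to size four and fire a test puff

### The job

On the balloon inflator, push the size dial round with a fingertip, counting the clicks, until its red pointer rests in the fourth balloon size (the fourth white dot after the red off bar). Then press the teal nozzle all the way down for a moment to fire a test puff, and let it spring back up. Do not pinch the dial, do not blow air at any other setting or from the purple nozzle, and leave the ribbon spool, cup and balloon weight where they stand.

Things in the scene. Friction and masses are not known exactly. Their poses are not given: they have to be found in the camera images.
- inflator: Balloon inflator, a white box fixed on the table, 200 mm deep (x), 230 wide (y), flat top deck at z = 120 mm: size dial on a dark panel on the robot's side, two upright nozzles behind it. Origin: centre of its underside, on the table; x points from the dial side to the nozzle side (away from the robot at yaw 0), y to its left. A carry handle, top at 100 mm, stands 24 mm out of the robot-side face.
- dial (a joint): Turn of the size dial, rad, growing clockwise from above. Seven clicks 0.524 (30 deg) apart: 0 off (pointer to inflator +y, red bar), 0.524 size 1, 1.047 size 2, 1.571 size 3 (pointer to +x), 2.094 size 4, 2.618 size 5, 3.142 size 6 (pointer to -y); growing white dots mark the sizes. Starts at off, 1 or 2. Leaving a click takes about 0.085 N m; past half-way it snaps into the next and stays.
- dial_center (a point): On the dial's vertical axis, half-way up its wing. Light grey pointer knob: round skirt 62 mm across (top 9 mm below this point, the deck 17.5 below) with an upright straight wing across it, 58 mm long, 10 wide, its top 9 mm above this point. Site x runs along the wing to its pointer end (red line on top); z is up. Nothing else rises from the deck within 85 mm of the axis.
- teal_nozzle (a joint): Downward travel of the teal nozzle, m: 0 up, 0.008 fully down. A spring pushes it up: 2 N to start, about 4.6 N fully down. It blows beyond about 0.006.
- teal_nozzle_top (a point): Centre of the flat top of the teal nozzle, a tapered upright spout 15 mm across at the top and 30 mm at the foot, at the left (+y) rear of the deck, top 46 mm above the deck. Press it straight down.
- purple_nozzle (a joint): Downward travel of the purple nozzle, m: 0 up, 0.008 fully down; same make as the teal one, on the right (-y) rear of the deck, 116 mm from it. Leave it alone.
- ribbon_mid (a point): Bystander: spool of coral ribbon with white ends, standing upright, 64 mm across, 54 mm high; point at its centre.
- cup_mid (a point): Bystander: teal paper cup, 76 mm across the rim, 90 mm high; point at its centre.
- weight_mid (a point): Bystander: gold balloon weight, a cone 64 mm across and 62 mm high; point at its centre.

How it is judged:
On the way, in this order (a step that is already met when the one before it is completed fails the run):
1. the dial rests in the size 4 click (value of joint dial between 1.974 and 2.214 rad), for 0.3 s.
2. the teal nozzle is pressed down with the dial at size 4 (all of step 1 and value of joint teal_nozzle above 0.006 m), for 0.2 s.
At the end, for the whole second after the job is handed in: The dial rests in the size 4 click (2.094 rad within 0.12 rad), both nozzles are back up (within 1.5 mm), and the three bystanders are within 15 mm of where they started (all of step 1 and value of joint each of teal_nozzle, purple_nozzle below 0.0015 m and distance of each of ribbon_mid, cup_mid, weight_mid from where it was at the start of the episode below 0.015 m); the robot touches nothing.
It fails at once if the teal nozzle is pressed (beyond 6 mm) while the dial is not at size 4 (value of joint teal_nozzle above 0.006 m and (value of joint dial below 1.974 rad or value of joint dial above 2.214 rad)).
It fails at once if the purple nozzle is pressed (beyond 6 mm) (value of joint purple_nozzle above 0.006 m).
It fails at once if the dial's wing is pinched: squeezed on both faces at once with more than 5 N (contact force between the fingers and dial_c1 above 5 N and contact force between the fingers and dial_c2 above 5 N).
It fails at once if a bystander is moved, lifted or knocked over (more than 15 mm) (distance of any of ribbon_mid, cup_mid, weight_mid from where it was at the start of the episode above 0.015 m).
It also fails if it takes over 45 s, if anything falls off the work surface, if the arm or the gripper's body presses on something with over 40 N, if the wrist force passes 120 N, or if a joint passes its speed limit or range.

### The arm

A 7-joint arm with a two-finger parallel gripper is mounted at the origin on the work surface. World frame = base frame: x ahead of the robot, y to its left, z up, the work surface at z = 0. Lengths are in m, angles in rad, forces in N, time in s.
With the tool pointing down it reaches from about 0.425 to 0.925 m from the base axis. Payload 6.8 kg.
Tool frame: the origin (TCP) lies between the finger pads; the fingertips stand 22 mm ahead of it and the grasp point (between the pads) lies 3 mm ahead of it; z points along the fingers, y is the direction in which the jaws open and shut (so a half turn about z gives the same grasp; the last joint's range is limited). The gripper opens to 85 mm and grips with 20 to 120 N. Pads are 22 mm wide; open, the fingers measure 114 mm over their backs; the gripper's body (76 mm by 85 mm) begins 54 mm behind the grasp point. The pads swing forward as they close: fully open they stand 13 mm farther back than shut.
Start: joints at [1.006, 0.477, 0.022, 1.555, -0.011, 1.109, -0.083], TCP at [0.298, -0.606, 0.253] pointing down, gripper open.
Joint ranges: [-2.96, 2.96], [-0.34, 2.1], [-1.41, 1.46], [0.24, 2.44], [-1.37, 4.51], [0.17, 1.92], [-2.96, 2.96]. Speed limits (rad/s): [2.39, 2.39, 3.14, 3.14, 3.14, 3.14, 3.14].

### API

Orientations are given as a unit quaternion [w, x, y, z].
In Python, from station import bot gives the robot as it stands. The module is installed in compiled form; this text tells all that it offers.
- The arm moves only by the tool drive_tool, never from a script. Its argument "series" is one flat list of numbers, 7 for each row, row after row: the opening, from -1 (shut) to 1 (fully open), then the shift along the tool's x, y, z in mm, then the turn, a rotation vector about the tool's x, y, z in rad. In form: [jaw, x, y, z, wx, wy, wz, jaw, x, y, z, wx, wy, wz, ...]. A call has 1 to 12 rows; each row shifts and turns the commanded pose from where the row before left it, along the tool's axes as they then stand; what a row does not reach is not made up. A row lasts 1/8 s, in which the tool goes at most 62.5 mm and 10.7 degrees, less where a joint would pass 70% of its speed; a pose out of reach is approached as far as the arm can. A call with a gripper value outside its range is refused whole. The fingers move at their own pace and stop on an object; "force" is the grip in N (left out, the last holds). Time passes only in rows, so rows that do not move let the fingers close. It gives the time, the measured TCP pose, the force and the opening at its end, in the units of the state.
- bot.get_obs(): the state, without advancing time (a new reading comes with each control period).
- bot.read_camera(name): name is "scene" or "top" or "wrist"; returns a dict with "pixels" (420x560x3 uint8, blue, green, red), "camera_matrix" (3x3 intrinsics, pixels), "rvec" (rotation vector, rad) and "tvec" (3), from world to camera coordinates, as OpenCV has them. Camera axes: x right, y down, z forward; pixel columns grow to the right and rows downward; lengths in m; the calibration is good to about 2 mm. A picture is of the moment at which its call begins. There is no depth.
- bot.hand_in(): hands the job in, once; it reports no verdict.
The state is a dict: "t": time; "q": joint angles; "joint_vel": joint speeds; "joint_torque": joint torques, N m; "eef_pos": TCP position; "tool_rot": TCP orientation; "contact_force": force on the tool from outside, world axes, zero at the start; "torque": the same for the moment, N m; "gripper_width": opening from 0.0 (shut) to 1.0 (fully open).
Only numpy, scipy, OpenCV 4.12 (cv2) and the standard library are available. Lean on these libraries where they do the work, as an engineer would, in place of code of your own. Each camera call takes 0.05 s, during which the arm holds its last target. There are 200 camera calls.

## Working session

There is one attempt and no reset: what is moved stays moved. The work goes in short steps, Python scripts to look and compute and a tool call to move; the robot and the scene stay as the last step left them, time stands still between calls to the robot, and variables do not carry over. Pictures are saved under pics/ and viewed, about 8 in all and at most 12, crops included, and the job is handed in when it is done.

Besides the shell and the picture viewer there is one more tool, called after "Emit:" by a JSON object that holds its "name" and its "arguments". drive_tool: Moves the arm, as the interface text tells. Its arguments: {"type":"object","properties":{"series":{"type":"array"},"force":{"type":"number"}},"required":["series"]}

```bash
mkdir -p pics
cat > h.py <<'E'
import numpy as np, cv2
from station import bot
def shot(name,fn,crop=None,s=1):
    c=bot.read_camera(name); np.savez(f'pics/{fn}.npz',**{k:np.array(c[k]) for k in('camera_matrix','rvec','tvec','pixels')})
    im=c['pixels']
    if crop: im=im[crop[1]:crop[3],crop[0]:crop[2]]
    cv2.imwrite(f'pics/{fn}.png',cv2.resize(im,None,fx=s,fy=s,interpolation=cv2.INTER_CUBIC)); return c
def ray(fn,uv,z):
    c=np.load(f'pics/{fn}.npz'); R=cv2.Rodrigues(c['rvec'])[0]; t=c['tvec'].ravel()
    d=R.T@np.linalg.inv(c['camera_matrix'])@[uv[0],uv[1],1]; o=-R.T@t
    return o+d*(z-o[2])/d[2]
def proj(fn,P):
    c=np.load(f'pics/{fn}.npz'); return cv2.projectPoints(np.array(P,float).reshape(-1,3),c['rvec'],c['tvec'],c['camera_matrix'],None)[0].reshape(-1,2)
E
python3 -c "
from h import *
shot('top','top0',None,1.4);shot('scene','scene0',None,1.4);o=bot.get_obs();print(o)"
```

```text
{'t': 0.1, 'q': array([ 1.00590129,  0.4777049 ,  0.02233679,  1.55632353, -0.01149855,
        1.1092977 , -0.08308337]), 'joint_vel': array([-9.09363200e-05, -2.80238754e-03,  2.44871725e-04, -2.47563155e-03,
       -4.32160641e-07,  1.05619031e-03, -5.63587432e-04]), 'joint_torque': array([ 5.15152729e-03, -5.97749126e+01,  1.61358096e+00, -2.81952202e+01,
        1.27139868e-02,  5.03022806e-03, -5.87822774e-05]), 'eef_pos': array([ 0.29750843, -0.60536084,  0.25244347]), 'tool_rot': array([-7.66911585e-04,  9.74025314e-01,  2.26437724e-01, -2.37022038e-04]), 'contact_force': array([ 0.3704376 , -0.25766352,  0.29048267]), 'torque': array([-0.0285395 , -0.01964492,  0.01479822]), 'gripper_width': 0.9955440007990483}
```

View pics/top0.png

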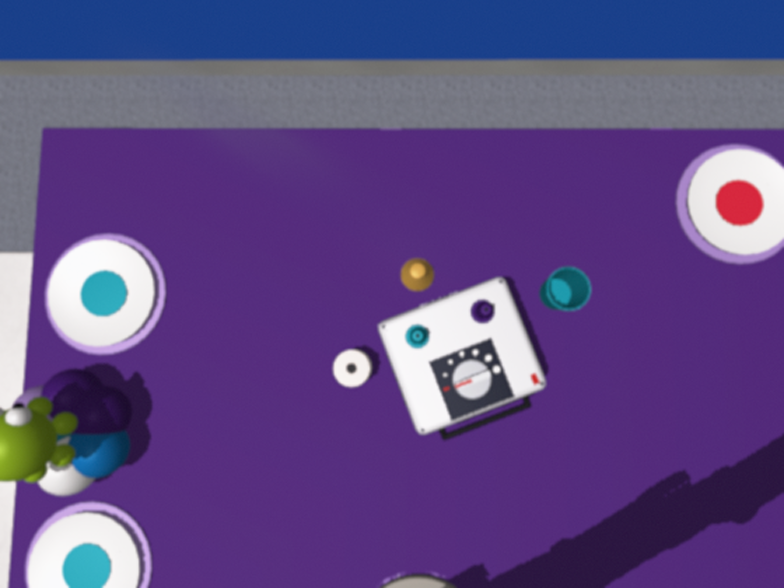

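View pics/scene0.png

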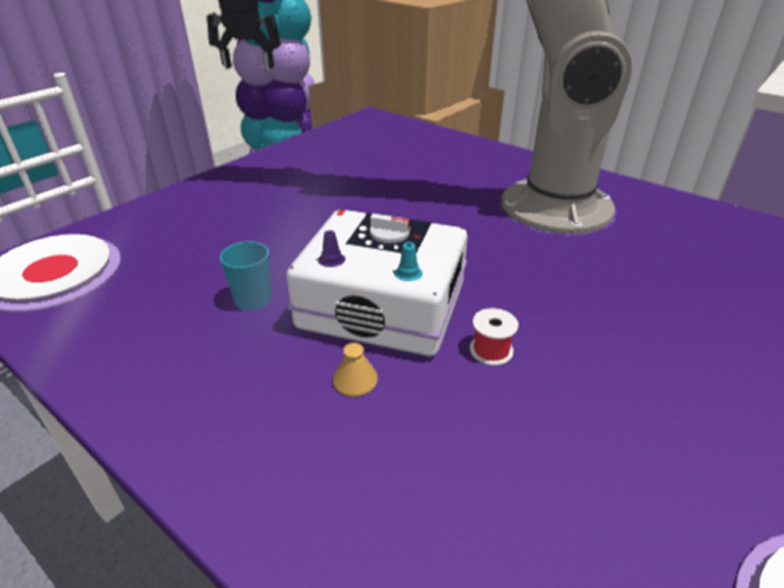

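The top view shows the inflator with deck corners near (380,325), (503,278), (545,385) and (422,433) in the 1.4x picture. The dial is near (472,379), the teal nozzle at (417,336) and the purple one at (483,311). The spool is on the left, the weight behind and the cup on the right. I'll take an enlarged crop next.

```bash
python3 -c "
from h import *
im=np.load('pics/top0.npz')['pixels'][190:320,260:400]
cv2.imwrite('pics/crop0.png',cv2.resize(im,None,fx=5,fy=4.6*5/4.6*0.9,interpolation=cv2.INTER_CUBIC) if 0 else cv2.resize(im,None,fx=4.5,fy=4.5,interpolation=cv2.INTER_CUBIC))
for n,p,z in [('c1',(380,325),.12),('c2',(503,278),.12),('c3',(545,385),.12),('c4',(422,433),.12),('teal',(417,336),.166),('purp',(483,311),.166),('dial',(472,379),.1465),('spool',(351,368),.054),('cup',(570,288),.09),('wt',(418,271),.062)]:
  print(n,ray('top0',np.array(p)/1.4,z).round(4))
c=np.load('pics/top0.npz');R=cv2.Rodrigues(c['rvec'])[0];print(-R.T@c['tvec'].ravel())
"
```

```text
c1 [0.559  0.0651 0.12  ]
c2 [ 0.6393 -0.1398  0.12  ]
c3 [ 0.4631 -0.2069  0.12  ]
c4 [ 0.3835 -0.0058  0.12  ]
teal [0.5403 0.0038 0.166 ]
purp [ 0.5806 -0.1002  0.166 ]
dial [ 0.473  -0.0846  0.1465]
spool [0.4851 0.1192 0.054 ]
cup [ 0.6266 -0.2595  0.09  ]
wt [0.6582 0.0017 0.062 ]
[0.52126455 0.01309448 1.04508399]
```

View pics/crop0.png

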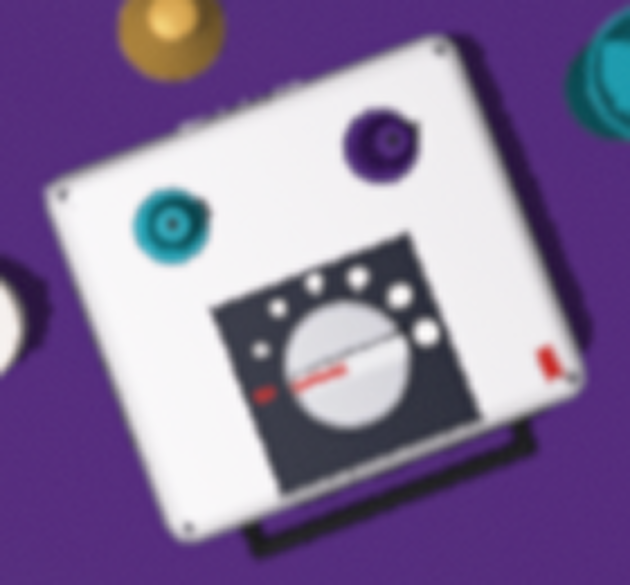

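The crop shows the pointer at off: the red line at about (320,378) lines up with the red bar at (265,395). The dial skirt is centred near (348,365). The teal top is at (173,224) and the purple top at (392,139). The deck screws are at (62,194), (440,48), (572,378) and (187,528).

```bash
python3 -c "
from h import *
f=lambda u,z: ray('top0',((np.array(u)+.5)/4.5-.5)+[260,190],z)
S=[f(u,.12) for u in[(62,194),(440,48),(572,378),(187,528)]];print(np.round(S,4));c=np.mean(S,0)
ex=(S[1]+S[0]-S[2]-S[3]);yaw=np.arctan2(ex[1],ex[0]);ey=S[0]+S[3]-S[1]-S[2];yaw2=np.arctan2(-ey[0],ey[1])
d=f((347.5,365),.1285);t=f((173,224),.166);p=f((392,139),.166)
yaw3=np.arctan2(-(t-p)[0],(t-p)[1])
print('c',c,np.degrees([yaw,yaw2,yaw3]),np.linalg.norm(t-p))
R=np.array([[np.cos(yaw),-np.sin(yaw)],[np.sin(yaw),np.cos(yaw)]])
for n,q in zip('dtp',(d,t,p)): print(n,q,'local',R.T@(q-c)[:2])
e=[f(u,.1465) for u in[(295,387),(345,370)]];print('pointer dir',np.degrees(np.arctan2(*(e[0]-e[1])[[1,0]])))
"
```

```text
[[ 0.5577  0.0605  0.12  ]
 [ 0.6352 -0.1353  0.12  ]
 [ 0.4662 -0.201   0.12  ]
 [ 0.3888 -0.0052  0.12  ]]
c [ 0.51195629 -0.07027473  0.12      ] [21.24014132 21.5851725  21.66139289] 0.1156220863596108
d [ 0.47199203 -0.08587865  0.1285    ] local [-4.29024496e-02 -6.57943782e-05]
t [0.54161999 0.00341653 0.166     ] local [0.05434535 0.05793893]
p [ 0.58429849 -0.1040405   0.166     ] local [ 0.05519542 -0.05768003]
pointer dir 109.14457955398177
```

Checks: the nozzle spacing comes out at 115.6 mm against the stated 116, yaw is about 21.5°, and the dial lies on the inflator's centreline. So the dial is at (0.472, -0.086) and the teal nozzle at (0.5416, 0.0034). I'll move over now with the jaws shut.

Emit:
{"name": "drive_tool", "arguments": {"series": [-1, 29.7, -34.3, 0, 0, 0, 0, -1, 29.7, -34.3, 0, 0, 0, 0, -1, 29.7, -34.3, 0, 0, 0, 0, -1, 29.7, -34.3, 0, 0, 0, 0, -1, 29.7, -34.3, 0, 0, 0, 0, -1, 29.7, -34.3, 0, 0, 0, 0, -1, 29.7, -34.3, 0, 0, 0, 0, -1, 29.7, -34.3, 0, 0, 0, 0, -1, 29.7, -34.3, 0, 0, 0, 0, -1, 29.7, -34.3, 0, 0, 0, 0, -1, 29.7, -34.3, 0, 0, 0, 0, -1, 29.7, -34.3, 0, 0, 0, 0]}}

```text
t: 1.6
eef_pos: [0.436, -0.0778, 0.2532]
tool_rot: [0.0, 0.974, 0.226, -0.0]
contact_force: [0.3, -0.3, -0.8]
gripper_width: 0.001
```

Emit:
{"name": "drive_tool", "arguments": {"series": [-1, 0, 0, 0, 0, 0, -0.149, -1, 0, 0, 0, 0, 0, -0.149, -1, 0, 0, 0, 0, 0, -0.149, -1, 0, 0, 0, 0, 0, -0.149, -1, 0, 0, 0, 0, 0, -0.149, -1, 0, 0, 0, 0, 0, -0.149, -1, 0, 0, 0, 0, 0, -0.149, -1, 0, 0, 0, 0, 0, -0.149, -1, 0, 0, 0, 0, 0, -0.149, -1, 0, 0, 0, 0, 0, -0.149, -1, 0, 0, 0, 0, 0, 0]}}

```text
t: 2.98
eef_pos: [0.4358, -0.0792, 0.2531]
tool_rot: [-0.0, 0.563, 0.826, -0.0]
contact_force: [-1.1, -1.0, 0.9]
gripper_width: 0.001
```

```bash
cat >> h.py <<'E'
from scipy.spatial.transform import Rotation as Ro
D=np.array([.472,-.0859]); YAW=np.radians(21.5)
def st(target=None,yaw=None):
    o=bot.get_obs(); w,x,y,z=o['tool_rot']; R=Ro.from_quat([x,y,z,w]); M=R.as_matrix()
    xa=np.degrees(np.arctan2(M[1,0],M[0,0])); p=o['eef_pos']
    a=YAW+np.pi/2; v=p[:2]-D   # dial frame at off
    print('t',round(o['t'],2),'p',p.round(4),'xyaw',xa.round(1),'z',M[:,2].round(3),'F',o['contact_force'].round(1),'T',o['torque'].round(2),'g',round(o['gripper_width'],3),'q7',o['q'][6].round(2))
    if target is not None: print('tool delta mm',(M.T@(np.array(target)-p)*1000).round(1))
    return o
E
python3 -c "
from h import *
st((.4359,-.0787,.154))
shot('wrist','w1',None,1.4)"
```

```text
t 2.98 p [ 0.4358 -0.0792  0.2531] xyaw 111.5 z [-0.001  0.    -1.   ] F [-1.1 -1.   0.9] T [-0.   -0.05 -0.04] g 0.001 q7 0.35
tool delta mm [ 0.4  0.4 99.1]
```

View pics/w1.png

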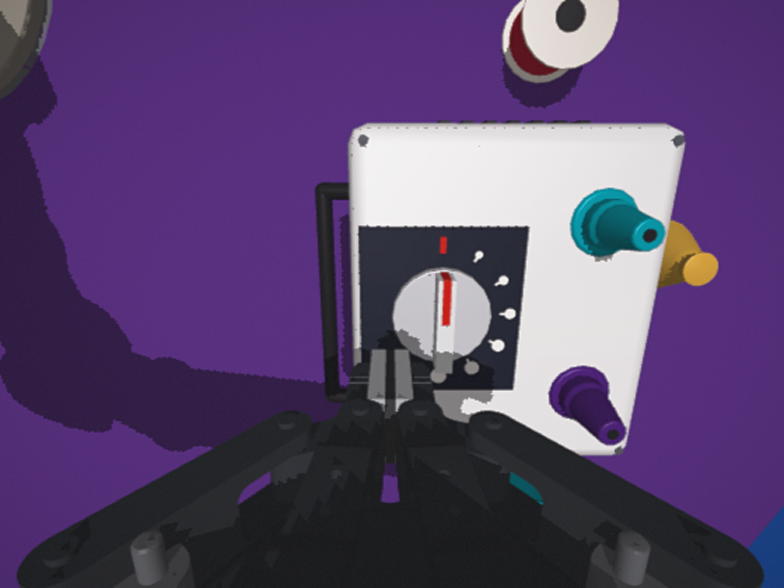

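The wrist view confirms the pointer is at off, on the red bar at (443,245). The shut fingertips at (390,370) sit on the robot side of the wing, next to the pointer end. Next I descend beside the wing.

Emit:
{"name": "drive_tool", "arguments": {"series": [-1, 0, 0, 25, 0, 0, 0, -1, 0, 0, 25, 0, 0, 0, -1, 0, 0, 25, 0, 0, 0, -1, 0, 0, 15, 0, 0, 0, -1, 0, 0, 8, 0, 0, 0, -1, 0, 0, 0, 0, 0, 0]}}

```text
t: 3.78
eef_pos: [0.4361, -0.0792, 0.1552]
tool_rot: [-0.0, 0.563, 0.827, -0.0]
contact_force: [-0.2, -0.1, 0.8]
gripper_width: 0.001
```

```bash
python3 -c "
from h import *
st((.4359,-.0787,.154))
shot('wrist','w2',(200,140,440,320),3)"
```

```text
t 3.77 p [ 0.4361 -0.0792  0.1552] xyaw 111.5 z [-0.  0. -1.] F [-0.2 -0.1  0.8] T [ 0.05 -0.04  0.  ] g 0.001 q7 0.26
tool delta mm [0.5 0.  1.2]
```

View pics/w2.png

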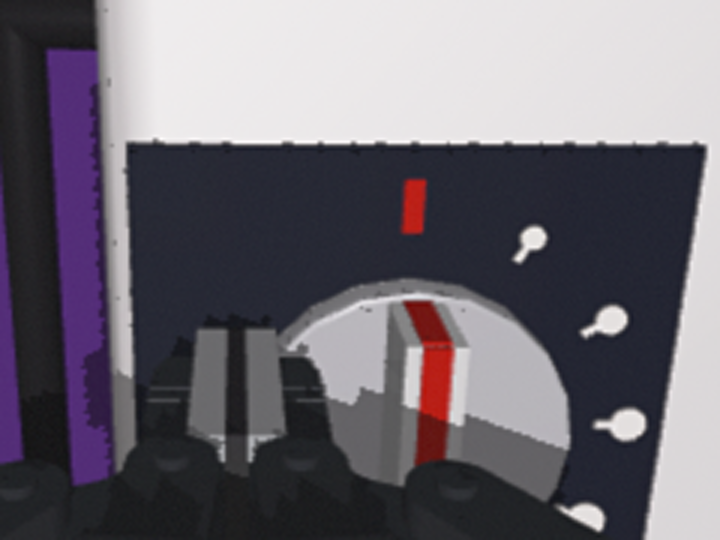

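The fingertips are down beside the wing with a clear gap and no contact force. I'll ease forward until I feel contact.

Emit:
{"name": "drive_tool", "arguments": {"series": [-1, 0, 4, 0, 0, 0, 0, -1, 0, 4, 0, 0, 0, 0, -1, 0, 3, 0, 0, 0, 0, -1, 0, 0, 0, 0, 0, 0]}}

```text
t: 4.32
eef_pos: [0.4467, -0.075, 0.1554]
tool_rot: [0.0, 0.562, 0.827, 0.0]
contact_force: [-0.5, 0.3, -0.7]
gripper_width: -0.002
```

```bash
python3 -c "
from h import *
st(); [st() for _ in range(1)]"
```

```text
t 4.33 p [ 0.4467 -0.075   0.1554] xyaw 111.6 z [ 0.  0. -1.] F [-0.5  0.3 -0.7] T [ 0.05 -0.02  0.03] g -0.002 q7 0.24
t 4.33 p [ 0.4467 -0.075   0.1554] xyaw 111.6 z [ 0.  0. -1.] F [-0.5  0.3 -0.7] T [ 0.05 -0.02  0.03] g -0.002 q7 0.24
```

Emit:
{"name": "drive_tool", "arguments": {"series": [-1, 0, 1, 0, 0, 0, 0, -1, 0, 1, 0, 0, 0, 0, -1, 0, 1, 0, 0, 0, 0, -1, 0, 0, 0, 0, 0, 0]}}

```text
t: 4.82
eef_pos: [0.4487, -0.0742, 0.1552]
tool_rot: [-0.0, 0.563, 0.827, -0.0]
contact_force: [-1.2, -0.5, 1.1]
gripper_width: -0.002
```

```bash
python3 -c "
from h import *
st(); shot('wrist','w3',(200,140,440,320),3)"
```

```text
t 4.83 p [ 0.4487 -0.0742  0.1552] xyaw 111.5 z [-0.001 -0.    -1.   ] F [-1.2 -0.5  1.1] T [-0.06  0.28  0.  ] g -0.002 q7 0.24
```

View pics/w3.png

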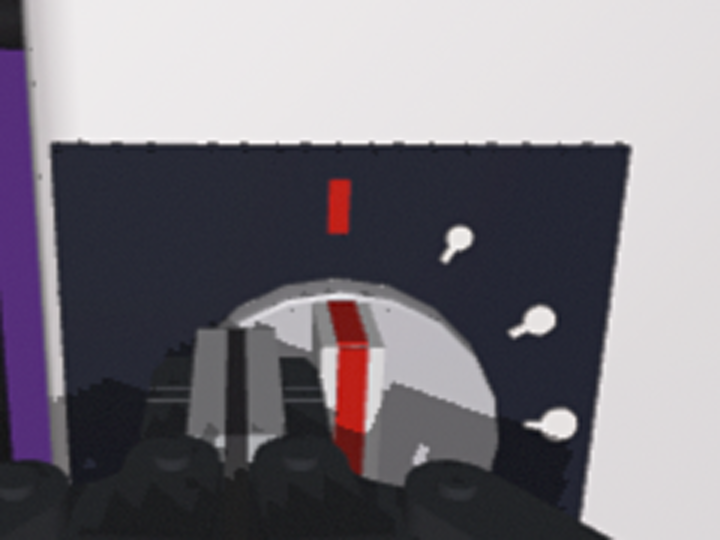

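The finger now just touches the wing: the red line at (350,400) lies against the dark fingertip edge. I'll orbit the fingertip clockwise about the dial axis, starting with 60°.

Emit:
{"name": "drive_tool", "arguments": {"series": [-1, 2.05, 2.75, 0, 0, 0, 0.131, -1, 2.05, 2.75, 0, 0, 0, 0.131, -1, 2.05, 2.75, 0, 0, 0, 0.131, -1, 2.05, 2.75, 0, 0, 0, 0.131, -1, 2.05, 2.75, 0, 0, 0, 0.131, -1, 2.05, 2.75, 0, 0, 0, 0.131, -1, 2.05, 2.75, 0, 0, 0, 0.131, -1, 2.05, 2.75, 0, 0, 0, 0.131, -1, 0, 0, 0, 0, 0, 0]}}

```text
t: 6.0
eef_pos: [0.4687, -0.059, 0.1543]
tool_rot: [-0.002, 0.901, 0.434, -0.003]
contact_force: [-7.2, 3.4, 1.3]
gripper_width: 0.002
```

```bash
cat >> h.py <<'E'
def rel():
    o=st(); w,x,y,z=o['tool_rot']; M=Ro.from_quat([x,y,z,w]).as_matrix()
    print('dial->tcp in tool xy mm',(M.T[:2,:2]@(o['eef_pos'][:2]-D)*1000).round(1),'turn',111.5-np.degrees(np.arctan2(M[1,0],M[0,0])))
E
python3 -c "
from h import *
rel(); shot('wrist','w4',(180,120,440,320),3)"
```

```text
t 6.0 p [ 0.4687 -0.059   0.1543] xyaw 51.5 z [-0.006  0.001 -1.   ] F [-7.2  3.4  1.3] T [ 0.7   1.44 -0.04] g 0.002 q7 -0.77
dial->tcp in tool xy mm [ 19.  -19.4] turn 60.035329057527065
```

View pics/w4.png

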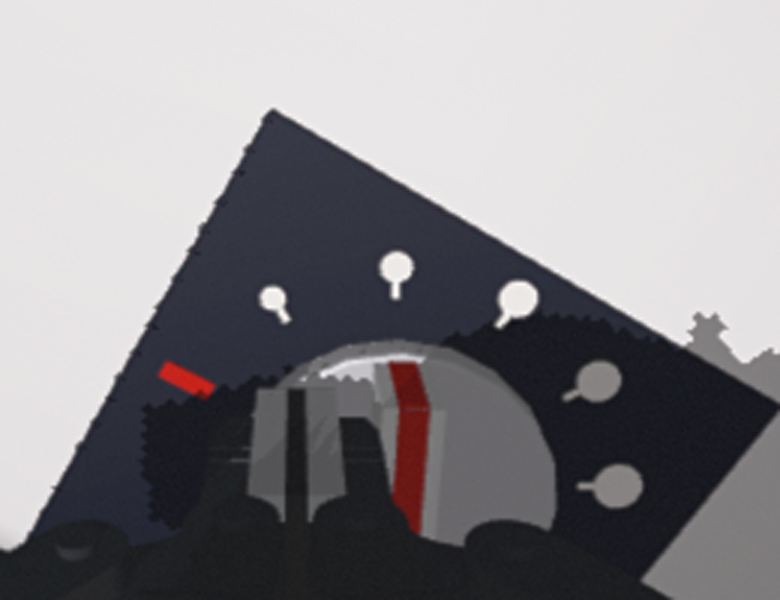

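The pointer is now in size 2: the red line at (400,400) points at the second dot at (397,265). The fingertip is flush on one face only. Next is another 52°, enough to pass half-way into size 4.

Emit:
{"name": "drive_tool", "arguments": {"series": [-1, 2.05, 2.75, 0, 0, 0, 0.131, -1, 2.05, 2.75, 0, 0, 0, 0.131, -1, 2.05, 2.75, 0, 0, 0, 0.131, -1, 2.05, 2.75, 0, 0, 0, 0.131, -1, 2.05, 2.75, 0, 0, 0, 0.131, -1, 2.05, 2.75, 0, 0, 0, 0.131, -1, 2.05, 2.75, 0, 0, 0, 0.131, -1, 0, 0, 0, 0, 0, 0]}}

```text
t: 7.05
eef_pos: [0.4913, -0.0675, 0.1546]
tool_rot: [-0.001, 1.0, -0.009, -0.002]
contact_force: [-2.8, 4.8, 0.1]
gripper_width: -0.002
```

```bash
python3 -c "
from h import *
rel(); shot('wrist','w5',(180,120,440,320),3)"
```

```text
t 7.05 p [ 0.4913 -0.0675  0.1546] xyaw -1.0 z [-0.003  0.002 -1.   ] F [-2.8  4.8  0.1] T [ 1.26  0.7  -0.07] g -0.002 q7 -1.59
dial->tcp in tool xy mm [ 18.9 -18.8] turn 112.54050455216183
```

View pics/w5.png

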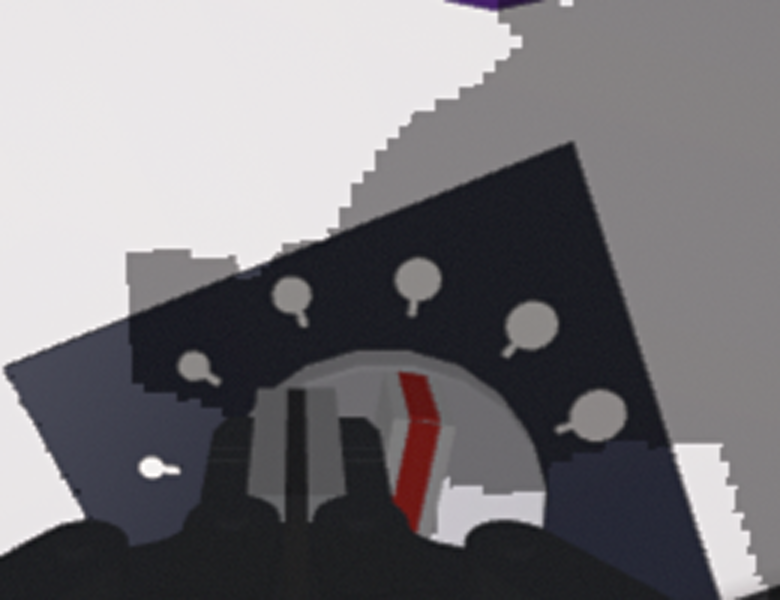

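The pointer now points at the fourth dot at (418,280). The finger lags slightly behind the wing. I'll back away and lift, then check the resting angle.

Emit:
{"name": "drive_tool", "arguments": {"series": [-1, 0, -4, 0, 0, 0, 0, -1, 0, -8, 0, 0, 0, 0, -1, 0, 0, -15, 0, 0, 0, -1, 0, 0, -30, 0, 0, 0, -1, 0, 0, -20, 0, 0, 0, -1, 0, 0, 0, 0, 0, 0]}}

```text
t: 7.85
eef_pos: [0.4941, -0.058, 0.2227]
tool_rot: [0.0, 1.0, -0.009, 0.002]
contact_force: [-0.3, 0.2, -1.0]
gripper_width: 0.003
```

```bash
python3 -c "
from h import *
st((.5416,.0034,.198)); shot('wrist','w6',(160,80,500,335),2.3)
"
```

```text
t 7.85 p [ 0.4941 -0.058   0.2227] xyaw -1.1 z [ 0.005 -0.    -1.   ] F [-0.3  0.2 -1. ] T [-0.03 -0.01  0.01] g 0.003 q7 -1.61
tool delta mm [ 46.2 -62.3  24.9]
```

View pics/w6.png

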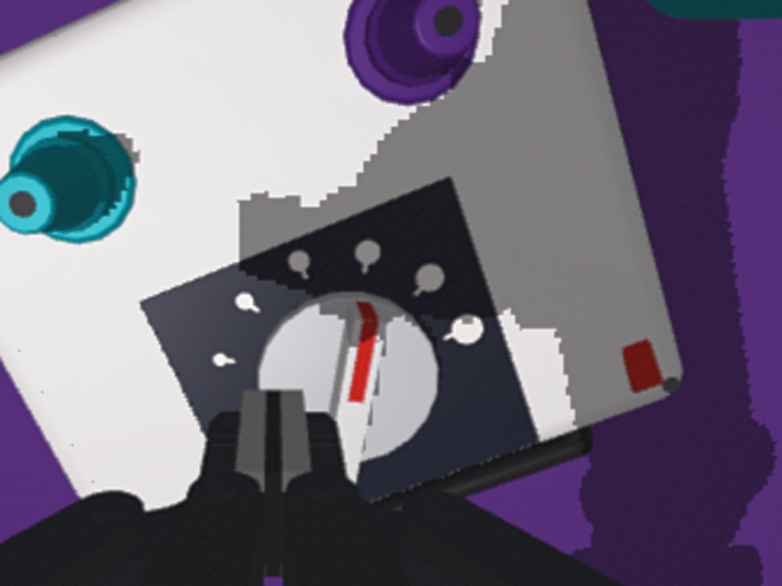

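The red line on top runs from about (356,401) to (373,340) and points at the fourth dot at (367,253). I'll turn that into an angle.

```bash
python3 -c "
from h import *
f=lambda u,z: ray('w6',((np.array(u)+.5)/2.3-.5)+[160,80],z)
a=f((356,401),.1465);b=f((372,341),.1465);v=b-a
print(a,b,'dial deg',111.5-np.degrees(np.arctan2(v[1],v[0])))
for i,u in enumerate([(220,360),(245,301),(299,260),(367,253),(430,277),(467,330)]):
  w=f(u,.12)[:2]-D;print(i+1,w, 111.5-np.degrees(np.arctan2(w[1],w[0])))
t=f((22,204),.166);print('teal top',t)
"
```

```text
[ 0.47280743 -0.08363077  0.1465    ] [ 0.49280476 -0.08820931  0.1465    ] dial deg 124.39604466184758
1 [0.00476351 0.04675759] 27.317040940699556
2 [0.0261779  0.03734333] 56.53068321612799
3 [0.04017164 0.01883334] 86.38179701831888
4 [ 0.04212171 -0.00386736] 116.74584206464087
5 [ 0.03339914 -0.02527285] 148.6144906088783
6 [ 0.01417237 -0.03892943] 181.49581884646946
teal top [0.53987533 0.00624655 0.166     ]
```

The dial reads 124° ± 4°, and the dots themselves read about 3° off, so it is settled in the 120° click. The teal top agrees between the two views within 3 mm, so I'll use (0.541, 0.0045). I move above it and come down to near contact.

Emit:
{"name": "drive_tool", "arguments": {"series": [-1, 11.5, -15.8, 0, 0, 0, 0, -1, 11.5, -15.8, 0, 0, 0, 0, -1, 11.5, -15.8, 0, 0, 0, 0, -1, 11.5, -15.8, 0, 0, 0, 0, -1, 0, 0, 15, 0, 0, 0, -1, 0, 0, 12, 0, 0, 0, -1, 0, 0, 0, 0, 0, 0]}}

```text
t: 8.78
eef_pos: [0.5383, 0.0036, 0.1916]
tool_rot: [0.0, 1.0, -0.01, -0.002]
contact_force: [0.1, 0.4, 0.1]
gripper_width: -0.001
```

```bash
python3 -c "
from h import *
st((.541,.0045,.180)); shot('scene','s7',(200,100,370,250),4.0)
"
```

```text
t 8.78 p [0.5383 0.0036 0.1916] xyaw -1.1 z [-0.004 -0.001 -1.   ] F [0.1 0.4 0.1] T [-0.02 -0.02 -0.02] g -0.001 q7 -1.74
tool delta mm [ 2.7 -0.9 11.6]
```

View pics/s7.png

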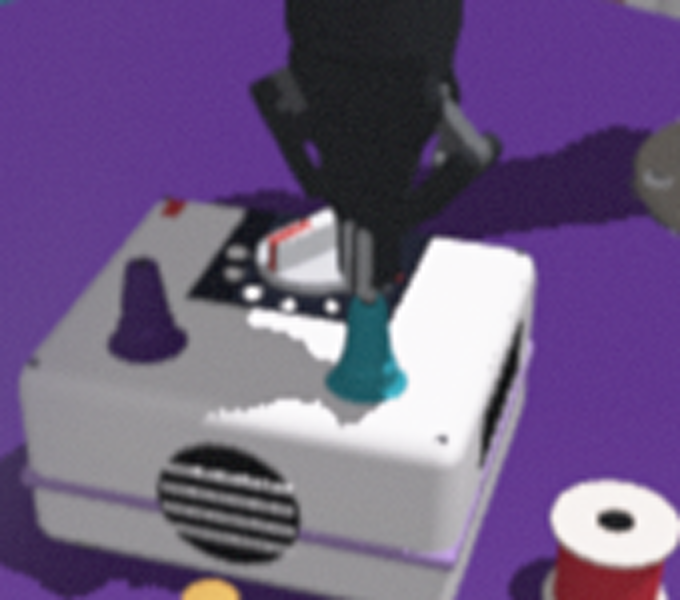

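The shut fingertip sits just above the teal top at (368,297), the links are clear of the purple nozzle, and the dial wing points at the fourth dot. Next comes the press: 2 mm forward, down in steps, then hold.

Emit:
{"name": "drive_tool", "arguments": {"series": [-1, 2, -0.5, 0, 0, 0, 0, -1, 0, 0, 4, 0, 0, 0, -1, 0, 0, 4, 0, 0, 0, -1, 0, 0, 3, 0, 0, 0, -1, 0, 0, 2, 0, 0, 0, -1, 0, 0, 0, 0, 0, 0, -1, 0, 0, 0, 0, 0, 0]}}

```text
t: 9.7
eef_pos: [0.5422, 0.005, 0.1806]
tool_rot: [0.0, 1.0, -0.009, 0.0]
contact_force: [0.3, -0.0, 4.2]
gripper_width: -0.001
```

```bash
python3 -c "
from h import *
st((.541,.0045,.180)); shot('scene','s8',(200,100,370,250),4.0)
"
```

```text
t 9.7 p [0.5422 0.005  0.1806] xyaw -1.0 z [ 0.001 -0.    -1.   ] F [ 0.3 -0.   4.2] T [-0.14 -0.22 -0.  ] g -0.001 q7 -1.74
tool delta mm [-1.2  0.5  0.6]
```

View pics/s8.png

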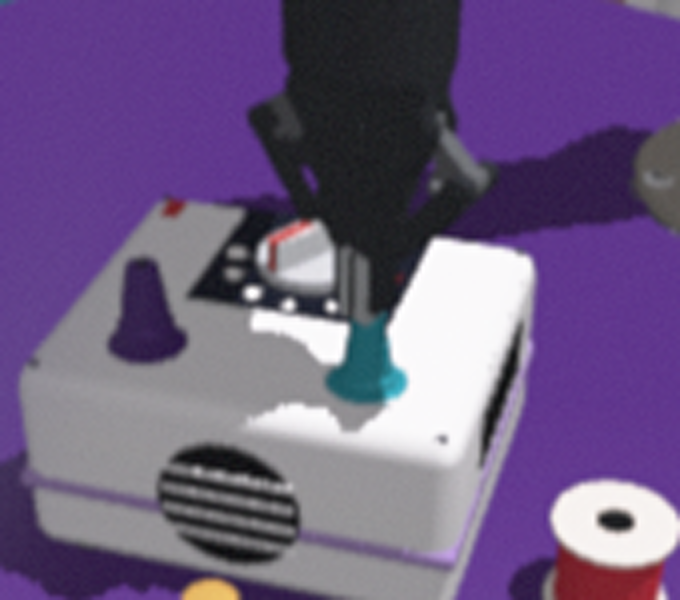

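The teal nozzle is visibly down, with its top at about (370,322) against (368,297) before. A force of 4.2 N suggests about 7 mm. I'll press a little further onto the stop to be sure.

Emit:
{"name": "drive_tool", "arguments": {"series": [-1, 0, 0, 1.5, 0, 0, 0, -1, 0, 0, 1.5, 0, 0, 0, -1, 0, 0, 0, 0, 0, 0, -1, 0, 0, 0, 0, 0, 0, -1, 0, 0, 0, 0, 0, 0, -1, 0, 0, 0, 0, 0, 0]}}

```text
t: 10.5
eef_pos: [0.5425, 0.0051, 0.1798]
tool_rot: [-0.0, 1.0, -0.009, 0.001]
contact_force: [-5.1, -1.1, 22.5]
gripper_width: -0.001
```

On the stop: the force jumped to 22 N and the TCP stopped at 0.180. Now I lift off.

Emit:
{"name": "drive_tool", "arguments": {"series": [-1, 0, 0, -4, 0, 0, 0, -1, 0, 0, -8, 0, 0, 0, -1, 0, 0, -20, 0, 0, 0, -1, 0, 0, -40, 0, 0, 0, -1, 0, 0, -40, 0, 0, 0, -1, -20, 0, -20, 0, 0, 0, -1, 0, 0, 0, 0, 0, 0, -1, 0, 0, 0, 0, 0, 0]}}

```text
t: 11.5
eef_pos: [0.5213, 0.0055, 0.3082]
tool_rot: [0.0, 1.0, -0.009, -0.001]
contact_force: [-0.2, -0.2, 0.3]
gripper_width: 0.002
```

```bash
python3 -c "
from h import *
st(); shot('scene','s9',(150,90,380,290),3.0)
a=np.load('pics/scene0.npz')['pixels'].astype(int);b=np.load('pics/s9.npz')['pixels'].astype(int)
d=np.abs(a-b).max(2)
for n,(x0,y0,x1,y1) in dict(cup=(155,170,196,222),wt=(235,243,272,283),spool=(334,219,372,261),purp=(225,163,248,190),teal=(279,170,303,200)).items(): print(n,(d[y0:y1,x0:x1]>40).sum())
"
```

```text
t 11.5 p [0.5213 0.0055 0.3082] xyaw -1.0 z [-0.002 -0.    -1.   ] F [-0.2 -0.2  0.3] T [-0.02  0.06 -0.01] g 0.002 q7 -1.73
cup 58
wt 0
spool 0
purp 376
teal 8
```

View pics/s9.png

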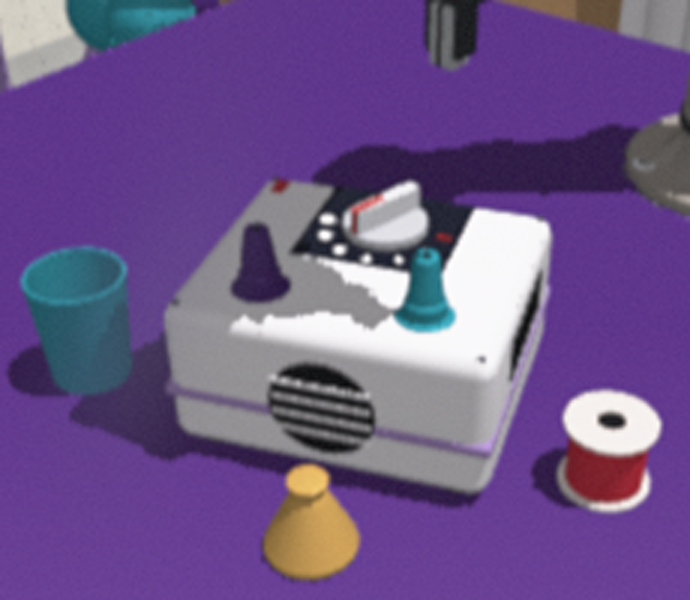

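The teal nozzle is up again and the bystanders are unmoved in the picture. The purple nozzle's pixel difference is the arm's shadow. As a last check I'll project the model wing at sizes 3, 4 and 5 against the red line, which runs about (354,222) to (382,198) here.

```bash
python3 -c "
from h import *
f=lambda u,z: ray('s9',((np.array(u)+.5)/3-.5)+[150,90],z)
v=f((382,198),.1465)-f((355,212),.1465);print('red line deg',111.5-np.degrees(np.arctan2(-v[1],-v[0])))
for k in(90,120,150):
  a=np.radians(111.5-k);e=np.array([np.cos(a),np.sin(a)])
  print(k,[((proj('s9',[*(D+e*r),.1465])[0]-[150,90]+.5)*3-.5).round(0) for r in(.029,-.029)])
print(((proj('s9',[.541,.0045,.166])[0]-[150,90]+.5)*3-.5).round(0))
"
```

```text
red line deg 116.14367625144159
90 [array([367., 217.]), array([392., 179.])]
120 [array([350., 211.]), array([409., 184.])]
150 [array([340., 202.]), array([419., 193.])]
[422. 256.]
```

The wing ends, about (353,211) and (414,184), match the 120° prediction.

```bash
python3 -c "
from h import *
print(bot.hand_in())"
```

```text
the job is handed in; nothing more can be done
None
```

I turned the dial from off to size 4, fired a test puff from the teal nozzle, let it spring back up, and handed the job in at about 11.5 s. No verdict was reported.

- **Dial:** I pushed one face of the wing with the shut fingertips. They went clockwise in two arcs, to size 2 and then to size 4, and were never on both faces. After I let go, the pointer read 124° in the wrist view and 116° in the scene view, against a nominal 120°. The two readings differ by 8°, but size 4 is the nearest click to both. The wing ends in the last scene picture match the 120° model.
- **Teal nozzle:** I pressed it onto its stop and held it there for about half a second. The force reached 22 N with the tool at the expected height for full travel. In the last picture it is back up, by eye and with almost no pixel change from the start.
- **Purple nozzle:** I never went near it. Its pixel difference from the start picture came out high because the arm's shadow now falls on it. It looks up, but that check could not confirm it.
- **Bystanders:** The spool and balloon weight showed no pixel change. The cup showed a small one (58 pixels), but it looks to be where it was and the arm never came near it.
- **Robot:** It ended clear of everything, with forces near zero.

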